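# Kit pallet into its locating notches, then latched

## Task

Bring the plywood kit pallet to its station: push it gently along the rails with a fingertip until it drops into the locating notches and lies flush with the green guide strips, then push the red turn latch fully across so that it holds the pallet down. Everything is done by pushing: lift nothing, keep the two parts in their nests on the pallet, leave the screwdriver, tape and hex key alone, and finish clear of it all.

Things in the scene. Friction and masses are not known exactly. Their poses are not given: they have to be found in the camera images.
- rail: Fixed transfer rail; origin on the bench under the station's centre, z up, y along the rails, x away from the robot. The pallet travels towards -y. Running surfaces 40 mm high, x = 44 to 61 mm either side; between them a free channel 88 mm wide, floor at 8 mm. Green guide strips outside, tops at 56 mm. Rails from y = -125 (end stop) to +275 mm (open end).
- pallet: Loose plywood board 120 (x) by 150 (y) by 12 mm on four black feet 10 mm high, 0.5 to 1 kg, 1.5 mm play each side between the strips. Origin under its centre at the feet's undersides: 40 mm above the bench while riding (top at 62 mm), 34 mm when seated (top at 56 mm, flush with the strips). Starts 100 to 175 mm from the station; a push of 2 to 10 N slides it.
- station (a point): Where the pallet's origin belongs, on the rails' centre line, here at the height of the running surfaces (40 mm above the bench). Notches 6 mm deep in both rails at y = -50 mm (34 mm long) and +50 mm (18 mm) take the pallet's feet (30 and 14 mm long): it drops only within 2 mm of the station, and the notch walls then stop it. Pushed fast (0.3 m/s) it runs past (the end stop is 43 mm further on).
- pallet_rear_edge (a point): Middle of the pallet's rear (+y) edge, faced with a steel strip: where to push. It lies at half the board's thickness, 56 mm above the bench while riding, 75 mm from the pallet's centre; free room behind it and below it, between the rails.
- latch (a joint): Turn latch on the robot's side (red bar 18 mm wide, underside 58, top 66 mm above the bench, end 55 mm from the pivot), rad. 0: open, nose along the rail's -y, outside the guide strip. Grows counterclockwise from above to its stop at 1.57: nose along the rail's +x, over the seated pallet (2 mm clear); a riding pallet blocks it. Starts at 0 to 0.2; stays where left (friction 0.05 N m).
- latch_pivot (a point): Pivot axis of the latch, on a grey bracket on the robot's side of the rail (86 mm from its centre line), 62 mm above the bench.
- latch_post (a point): Black upright finger post on the latch, 40 mm from the pivot along the nose, 14 mm diameter, from 66 to 94 mm above the bench; this point is on its axis at 80 mm.
- crown: Black crown adaptor, 50 mm diameter, 26 mm high, standing loose in a nest of four pins (11 mm high) on the rear half of the pallet; origin at the centre of its underside.
- crown_nest (a point): Centre of the crown's nest, on top of the pallet.
- idler: Pale plastic idler wheel, 35 mm diameter, 18 mm high, loose in a nest of four pins on the front half of the pallet; origin at the centre of its underside.
- idler_nest (a point): Centre of the idler's nest, on top of the pallet.
- screwdriver: Red and black screwdriver, 195 mm, lying loose beyond the rail (far side): leave alone.
- tape: Roll of black tape, 62 mm diameter, 19 mm high, lying loose past the end stop: leave alone.
- hex_key: Black hex key, 88 x 33 x 5 mm, lying loose on the robot's side of the rail: leave alone.

How it is judged (in metres and radians):
On the way, in this order (a step that is already met when the one before it is completed fails the run):
1. the pallet has dropped into the notches, the latch still open (z of pallet in the frame of rail between 0.031 and 0.0358 m and y of pallet in the frame of rail between -0.0045 and 0.0045 m and angle between pallet's own z axis and vertical below 0.025 rad and angle between the y axis of pallet and the y axis of rail, either way round below 0.05 rad and value of joint latch below 0.6 rad), for 0.2 s.
2. the latch is across the seated pallet (z of pallet in the frame of rail between 0.031 and 0.0358 m and y of pallet in the frame of rail between -0.0045 and 0.0045 m and angle between pallet's own z axis and vertical below 0.025 rad and angle between the y axis of pallet and the y axis of rail, either way round below 0.05 rad and value of joint latch above 1.35 rad), for 0.2 s.
At the end, for the whole second after the job is handed in: Pallet at rest in the notches: origin 31 to 35.8 mm up, within 4.5 mm of the station along the rails, level within 0.025 rad and in line within 0.05 rad; latch beyond 1.35 rad; crown and idler within 8 mm of their nest points (all of step 2 and distance between crown and crown_nest below 0.008 m and distance between idler and idler_nest below 0.008 m and linear speed of pallet below 0.02 m/s); the robot touches nothing.
It fails at once if the pallet is rammed or forced (over 45 N) (contact force between the fingers and pallet above 45 N).
It fails at once if the arm or the gripper's body, not the fingers, pushes the pallet or its parts (contact force between the arm and pallet above 3 N or contact force between the arm and crown above 3 N or contact force between the arm and idler above 3 N).
It fails at once if the pallet is lifted off the rails or tipped (z of pallet in the frame of rail above 0.048 m or angle between pallet's own z axis and vertical above 0.15 rad).
It fails at once if the crown or the idler leaves its nest or is lifted (distance between crown and crown_nest above 0.015 m or distance between idler and idler_nest above 0.015 m).
It fails at once if the screwdriver, tape or hex key is moved (distance of any of screwdriver, tape, hex_key from where it was at the start of the episode above 0.02 m).
It also fails if it takes over 51 s, if anything falls off the work surface, if the arm or the gripper's body presses on something with over 40 N, if the wrist force passes 120 N, or if a joint passes its speed limit or range.

## Robot

A 7-joint arm with a two-finger parallel gripper is mounted at the origin on a cart in front of the work surface, level with it; the furniture and walls round the work are solid. World frame = base frame: x ahead of the robot, y to its left, z up, the work surface at z = 0. Lengths are in m, angles in degrees, forces in N, time in s.
With the tool pointing down it reaches from about 0.425 to 0.875 m from the base axis. Payload 4.7 kg.
Tool frame: the origin (TCP) lies between the finger pads; the fingertips stand env.tip_reach ahead of it and the grasp point (between the pads) lies 2 mm behind it (env.tip_reach is the distance from the TCP to the fingertips, in m); z points along the fingers, y is the line along which they close (so a half turn about z gives the same grasp; the last joint's range is limited). The gripper opens to 87 mm and grips with 3 to 60 N. Pads are 19 mm wide; open, the fingers measure 117 mm over their backs; the gripper's body (75 mm by 190 mm) begins 51 mm behind the grasp point.
Start: joints at [-66.629, 18.392, -4.016, 83.108, 1.295, 78.541, -3.26], TCP at [0.249, 0.6, 0.24] pointing down, gripper open.
Joint ranges: [-163.93, 163.93], [-17.29, 119.83], [-79.2, 71.16], [3.27, 140.29], [-89.18, 269.18], [5.43, 117.66], [-154.24, 154.24]. Speed limits (degrees/s): [147.25, 147.25, 180, 180, 180, 180, 180].

## Interface

Orientations are given as [roll, pitch, yaw] about the fixed x, y, z axes, in that order (R = Rz(yaw) Ry(pitch) Rx(roll)).
In Python, from cell import env gives the robot as it stands.
- The arm moves only by the shell command python3 steer.py 'ROWS' [FORCE]. ROWS is a JSON list of rows, 1 to 8 of them, each an object with the fields dx, dy, dz (the shift in parts of the range, where 1.0 means 1 m), twist (a turn about the tool's z in shares of 60 degrees (1.0 is 60 degrees)), finger_gap (the finger opening in m); a field left out counts as zero (the opening has to be given); each row is the pose to reach, as a shift and turn from the pose commanded when the command began, along the tool's axes at that moment; what a row does not reach only later rows make up. A row lasts 1/12 s, in which the tool goes at most 0.0417 m and 7.16 degrees, less where a joint would pass 70% of its speed; a pose out of reach is approached as far as the arm can. The fingers move at their own pace and stop on an object; FORCE is the grip in N (left out, the last holds). Time passes only in rows, so rows that do not move let the fingers close. It prints the time, the measured TCP pose, the force, the opening and the grip force at its end. No shift or turn number may pass 1 either way. Input that does not fit is refused with a message, and nothing moves.
- env.get_obs(): the state, without advancing time (a new reading comes with each control period).
- env.read_camera(name): name is "scene" or "top"; returns a dict with "color" (384x512x3 uint8, blue, green, red), "fx", "fy", "cx", "cy" (pixels), "world_from_camera" (4x4, takes a point from camera to world coordinates). Camera axes: x right, y down, z forward; pixel columns grow to the right and rows downward; lengths in m; the calibration is good to about 2 mm. A picture is of the moment at which its call begins. There is no depth.
- env.sign_off(): hands the job in; it is judged then, once.
The state is a dict: "time_s": time; "qpos": joint angles; "joint_velocities": joint speeds; "effort": joint torques, N m; "tool_pos": TCP position; "tool_rot": TCP orientation; "force": force on the tool from outside, world axes, zero at the start; "wrist_torque": the same for the moment, N m; "grip_width": finger opening in m; "grasp_force": force on a finger pad.
Only numpy, scipy, OpenCV 4.12 (cv2) and the standard library are available. Lean on these libraries where they do the work, as an engineer would, in place of code of your own. Each camera call takes 0.05 s, during which the arm holds its last target. There are 200 camera calls.

## Working session

There is one attempt and no reset: what is moved stays moved. The work goes in short steps, Python scripts to look and compute and a shell command to move; the robot and the scene stay as the last step left them, time stands still between calls to the robot, and variables do not carry over. Pictures are saved under pics/ and viewed, at most 10 in all, crops included, and the job is handed in when it is done.

```bash
ls; mkdir -p pics; python3 - <<'E'
from cell import env
import cv2,numpy as np
for n in("scene","top"):
    r=env.read_camera(n); cv2.imwrite(f"pics/{n}0.png",r["color"]); print(n,r["fx"],r["fy"],r["cx"],r["cy"]); print(np.round(r["world_from_camera"],4))
o=env.get_obs(); print(o["time_s"],o["tool_pos"],o["tool_rot"],o["force"],o["grip_width"],env.tip_reach)
E
```

```text
cell.py
pics
steer.py
scene 429.15666650949424 429.15666650949424 261.30382354282295 184.4813076625365
[[ 0.5254 -0.6436  0.5565  0.0285]
 [-0.8508 -0.3923  0.3496 -0.3963]
 [-0.0067 -0.6572 -0.7537  0.8268]
 [ 0.      0.      0.      1.    ]]
top 451.7160693984947 451.7160693984947 254.70948184745956 194.0984599665879
[[ 0.0086 -0.9983  0.0571  0.5162]
 [-0.9999 -0.0082  0.008  -0.0778]
 [-0.0075 -0.0572 -0.9983  0.9579]
 [ 0.      0.      0.      1.    ]]
0.1 [0.24926161 0.59980199 0.23856866] [-1.79901387e+02  3.97131294e-03  1.57438460e+02] [-0.37758247 -0.14310677  0.53242712] 0.08752378718993443 0.017
```

View pics/scene0.png

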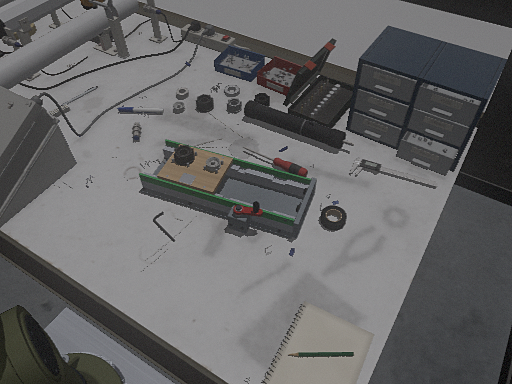

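View pics/top0.png

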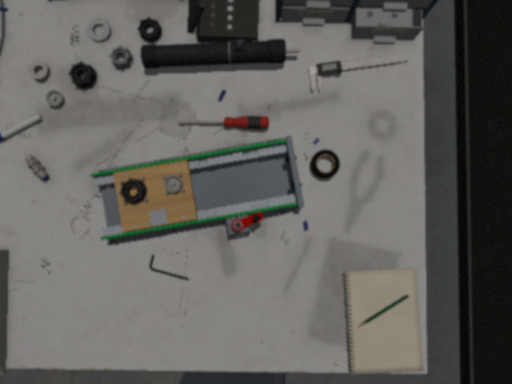

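The scene view shows the rail with green strips, the pallet on its left half and the red latch near (247,210). In the top view the rail runs from (97,205) to (298,175), with the pallet at about (155,195), the latch pivot at about (237,226) and its nose at about (262,216). Next I'll measure these.

```bash
cat > h.py <<'E'
import cv2,numpy as np
from cell import env
def cam(n):
    r=env.read_camera(n); return r
def cast(r,uv,z):
    uv=np.atleast_2d(uv).astype(float); T=r["world_from_camera"]
    d=np.c_[(uv[:,0]-r["cx"])/r["fx"],(uv[:,1]-r["cy"])/r["fy"],np.ones(len(uv))]@T[:3,:3].T
    o=T[:3,3]; return o+d*((z-o[2])/d[:,2])[:,None]
def ray(r,uv):
    a=cast(r,uv,0.0)[0];o=r["world_from_camera"][:3,3];d=a-o;return o,d/np.linalg.norm(d)
def tri(r1,p1,r2,p2):
    o1,d1=ray(r1,p1);o2,d2=ray(r2,p2)
    s=np.linalg.lstsq(np.c_[d1,-d2],o2-o1,rcond=None)[0]
    a,b=o1+s[0]*d1,o2+s[1]*d2; return (a+b)/2,np.linalg.norm(a-b)
def blobs(img,lo,hi,amin=30):
    m=cv2.inRange(cv2.cvtColor(img,cv2.COLOR_BGR2HSV),lo,hi)
    n,l,s,c=cv2.connectedComponentsWithStats(m)
    return m,[(s[i,4],s[i,:4].tolist(),c[i].round(1).tolist(),np.argwhere(l==i)[:,::-1]) for i in range(1,n) if s[i,4]>=amin]
E
python3 - <<'E'
from h import *
for n in("scene","top"):
    r=cam(n);im=r["color"]
    for name,lo,hi in(("green",(50,80,40),(85,255,255)),("tan",(8,60,90),(25,200,255)),("red",(0,150,90),(6,255,255)),("red2",(174,150,90),(180,255,255))):
        m,b=blobs(im,lo,hi,25)
        print(n,name)
        for a,s,c,p in b:
            z={"green":.056,"tan":.062}.get(name,.066)
            rc=cv2.minAreaRect(cast(r,p,z)[:,:2].astype(np.float32)*1000)
            print(a,s,c,np.round(rc[0],1),np.round(rc[1],1),round(rc[2],2))
    x,y,w,h=(190,180,120,70) if n=="scene" else (90,140,220,110)
    if n=="top": A=cv2.resize(im[135:250,85:310],None,fx=3.5,fy=3.5,interpolation=cv2.INTER_CUBIC); cv2.imwrite("pics/topc.png",A)
    else: cv2.imwrite("pics/scc.png",cv2.resize(im[135:245,135:325],None,fx=4,fy=4,interpolation=cv2.INTER_CUBIC))
E
```

```text
scene green
144 [231, 157, 80, 23] [271.7, 168.7] [653.6 -27.6] [  6.3 208. ] 10.73
229 [139, 173, 114, 34] [195.9, 190.3] [498.6  89.1] [ 10.3 295. ] 10.75
89 [261, 209, 34, 12] [276.1, 215.1] [ 533.3 -118.4] [19.3 76.7] 10.67
28 [339, 352, 14, 4] [345.7, 353.0] [ 337.4 -375. ] [ 5.2 23.3] 31.56
scene tan
1317 [157, 147, 76, 45] [196.7, 170.2] [558.6 128. ] [117.9 148.9] 10.77
scene red
44 [234, 206, 19, 7] [244.7, 209.9] [507.  -46.7] [17.  40.3] 31.41
scene red2
top green
757 [91, 139, 195, 38] [195.3, 156.3] [639.7  63.8] [  9.6 396.8] 10.6
774 [101, 202, 197, 38] [197.4, 221.4] [513.3  39.8] [  9.3 397.1] 10.63
52 [367, 297, 39, 24] [386.3, 308.4] [ 344.3 -331. ] [ 2.3 87.6] 32.03
top tan
3308 [114, 161, 83, 71] [156.7, 195.9] [562.7 128.1] [119.  151.1] 10.61
36 [130, 189, 7, 7] [133.0, 191.7] [570.7 171.8] [10.  12.6] 45.91
top red
134 [225, 117, 22, 8] [236.6, 120.8] [714.1 -31. ] [14.1 42. ] 0.4
51 [261, 117, 7, 9] [263.9, 121.0] [713.5 -88. ] [16.1 12. ] 0.4
25 [258, 213, 6, 8] [260.7, 215.9] [523.7 -82.9] [13.9  8.9] 8.61
108 [237, 215, 16, 16] [246.1, 221.5] [511.7 -50.7] [17.1 40. ] 29.06
top red2
```

View pics/topc.png

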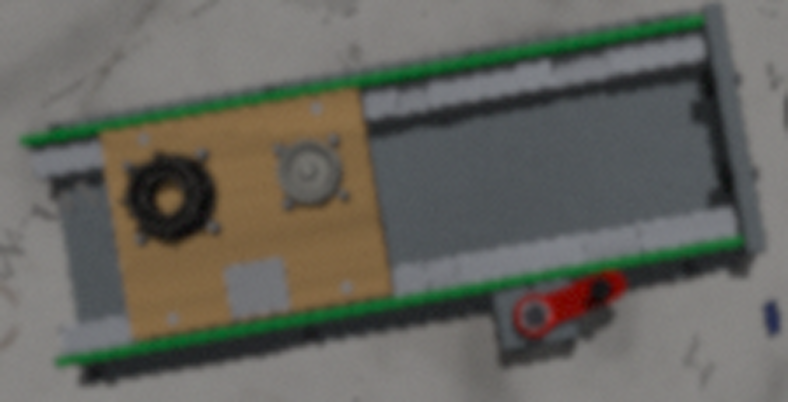

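View pics/scc.png

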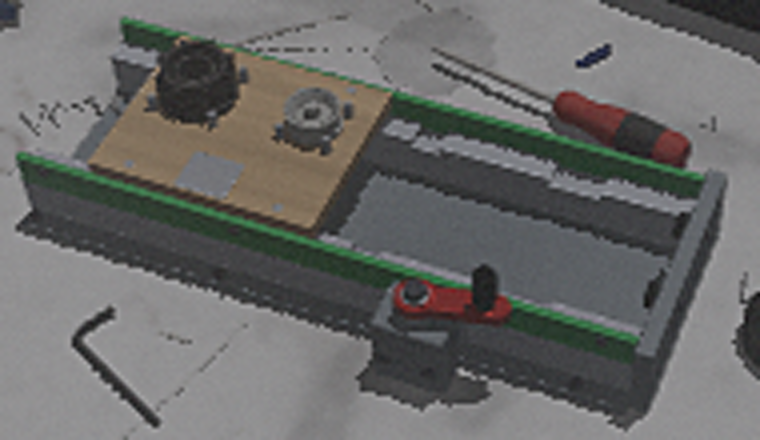

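The top crop shows the pallet, with the crown at crop (170,197) and the idler at (310,173). The latch pivot is at (537,317) and the post near (603,290). The scene crop shows the latch open at a small angle, with the pivot at (414,292), the post top at (485,270), and the hex key well clear.

```bash
python3 - <<'E'
from h import *
rs,rt=cam("scene"),cam("top")
# rail frame from strips, both views
for r in (rt,):
    m,b=blobs(r["color"],(50,80,40),(85,255,255),300)
    R=[cv2.minAreaRect(cast(r,p,.056)[:,:2].astype(np.float32)) for a,s,c,p in b]
c=np.mean([q[0] for q in R],0); yaw=np.deg2rad(np.mean([q[2] for q in R]))
ex=np.array([np.cos(yaw),np.sin(yaw)]);ey=np.array([-ex[1],ex[0]])
st=c-.075*ey; print("station",st,"yaw",np.rad2deg(yaw)); np.save("rail.npy",np.r_[st,yaw])
f=lambda p:np.round(1000*np.r_[(p[:2]-st)@ex,(p[:2]-st)@ey],1)
# pallet corners
P=[]
for r in(rs,rt):
    m,b=blobs(r["color"],(8,60,90),(25,200,255),500); p=max(b,key=lambda q:q[0])[3]
    q=cv2.boxPoints(cv2.minAreaRect(cast(r,p,.062)[:,:2].astype(np.float32)))
    k=np.argsort([np.arctan2(*(x-q.mean(0))) for x in q]); q=q[k]; P.append((r,q))
    print("pallet",[f(x).tolist() for x in q])
for i in range(4):
    o1,o2=P[0][0]["world_from_camera"][:3,3],P[1][0]["world_from_camera"][:3,3]
    a,b=np.r_[P[0][1][i],.062],np.r_[P[1][1][i],.062]
    d1,d2=a-o1,b-o2; s=np.linalg.lstsq(np.c_[d1,-d2],o2-o1,rcond=None)[0]; x=(o1+s[0]*d1+o2+s[1]*d2)/2; print("corner",f(x),round(1000*x[2],1))
S=lambda u,v:(135+u/4-.5,135+v/4-.5); T=lambda u,v:(85+u/3.5-.5,135+v/3.5-.5)
for n,s,t in(("pivot",S(414,292),T(537,317)),("posttop",S(485,270),T(602,291)),("idler",S(312,112),T(310,173)),("crown",S(200,70),T(170,197))):
    x,e=tri(rs,s,rt,t); print(n,f(x),round(1000*x[2],1),"miss",round(1000*e,1))
E
```

```text
station [ 0.5903521  -0.02191374] yaw 10.678965091705322
pallet [[-62.3, 78.7], [-62.5, 227.6], [55.4, 227.8], [55.6, 78.9]]
pallet [[-59.0, 77.1], [-58.7, 228.1], [60.3, 227.8], [60.0, 76.8]]
corner [-59.4  78.8] 58.8
corner [-58.8 230.1] 57.1
corner [ 60.9 230.6] 56.0
corner [60.  79.1] 57.8
pivot [-86.8   1.3] 67.1 miss 3.5
posttop [-78.7 -38. ] 94.7 miss 2.0
idler [ 15.5 112.4] 72.6 miss 3.1
crown [ 15.4 188.9] 82.0 miss 1.1
```

The manual's scale: turns go in shares of 60 degrees. Converting my numbers, 56.8 degrees / 60 = 0.9467.

```bash
python3 steer.py '[{"dx": -0.03, "dy": -0.017, "twist": 0.1183, "finger_gap": 0}, {"dx": -0.064, "dy": -0.036, "twist": 0.2367, "finger_gap": 0}, {"dx": -0.1, "dy": -0.056, "twist": 0.355, "finger_gap": 0}, {"dx": -0.135, "dy": -0.075, "twist": 0.4733, "finger_gap": 0}, {"dx": -0.17, "dy": -0.095, "twist": 0.5917, "finger_gap": 0}, {"dx": -0.205, "dy": -0.114, "twist": 0.71, "finger_gap": 0}, {"dx": -0.24, "dy": -0.133, "twist": 0.8283, "finger_gap": 0}, {"dx": -0.27, "dy": -0.15, "twist": 0.9467, "finger_gap": 0}]' 10
cat > go.py <<'E'
# how far (tool axes) from the measured TCP to rail point x y z (mm)
import sys;from h import *;from scipy.spatial.transform import Rotation as Ro
st=np.load("rail.npy");c,s=np.cos(st[2]),np.sin(st[2]);o=env.get_obs()
R=Ro.from_euler("xyz",o["tool_rot"],degrees=True)
p=o["tool_pos"];d=p[:2]-st[:2]
print("t",round(o["time_s"],2),"rail xyz mm",np.round(1000*np.array([d[0]*c+d[1]*s,-d[0]*s+d[1]*c,p[2]]),1),"yaw-err",round(o["tool_rot"][2]-90-np.rad2deg(st[2]),2),"F",np.round(o["force"],1))
for a in sys.argv[1:]:
    x,y,z=np.array(a.split(","),float)/1000
    print(a,"->",np.round(R.inv().apply(np.array([st[0]+x*c-y*s,st[1]+x*s+y*c,z])-p),4))
E
python3 go.py 0,255,150 0,255,57
```

```text
time_s: 0.97
tool_pos: [0.4421, 0.3582, 0.242]
tool_rot: [179.8, -0.2, 100.4]
force: [1.6, -0.9, -1.1]
grip_width: 0.041
grasp_force: 0.0
t 0.97 rail xyz mm [-75.2 401.  242. ] yaw-err -0.24 F [ 1.6 -0.9 -1.1]
0,255,150 -> [-0.146   0.0755  0.0919]
0,255,57 -> [-0.1462  0.0751  0.1849]
```

```bash
python3 steer.py '[{"dx": -0.03, "dy": 0.015, "dz": 0.02, "finger_gap": 0}, {"dx": -0.06, "dy": 0.03, "dz": 0.04, "finger_gap": 0}, {"dx": -0.09, "dy": 0.045, "dz": 0.06, "finger_gap": 0}, {"dx": -0.12, "dy": 0.06, "dz": 0.08, "finger_gap": 0}, {"dx": -0.146, "dy": 0.0755, "dz": 0.09, "finger_gap": 0}, {"dx": -0.146, "dy": 0.0755, "dz": 0.12, "finger_gap": 0}, {"dx": -0.146, "dy": 0.0755, "dz": 0.145, "finger_gap": 0}, {"dx": -0.146, "dy": 0.0755, "dz": 0.145, "finger_gap": 0}]' >/dev/null; python3 go.py 0,255,57
python3 - <<'E'
from h import *
r=cam("scene");cv2.imwrite("pics/scene1.png",cv2.resize(r["color"][60:260,80:330],None,fx=3,fy=3,interpolation=cv2.INTER_CUBIC))
E
```

```text
t 1.63 rail xyz mm [ -4.3 253.4  89.4] yaw-err -0.12 F [-1.2 -0.5 -0.5]
0,255,57 -> [0.0017 0.0046 0.0323]
```

View pics/scene1.png

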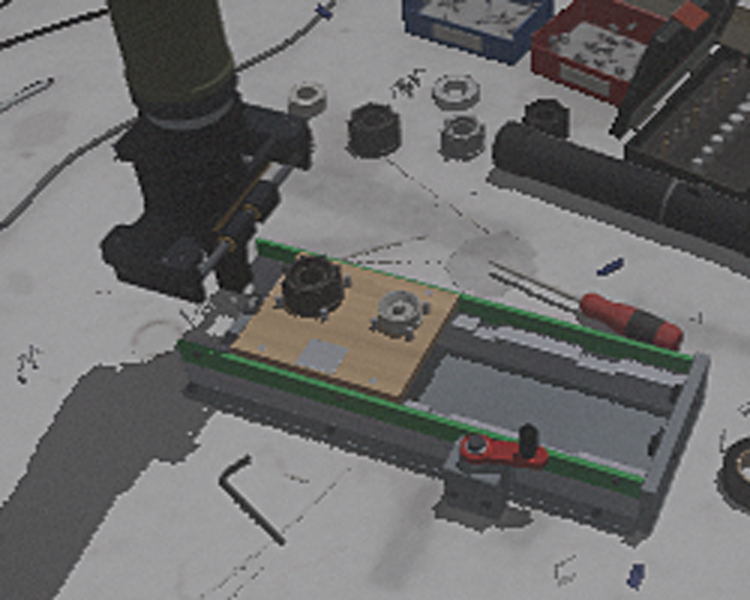

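The picture shows the closed fingertips at about (235,275), just behind the pallet's rear edge and between the rails. Next I lower them and make gentle contact.

```bash
python3 steer.py '[{"dy": 0.0045, "dz": 0.015, "finger_gap": 0}, {"dy": 0.0045, "dz": 0.032, "finger_gap": 0}, {"dy": 0.0045, "dz": 0.032, "finger_gap": 0}, {"dx": -0.004, "dy": 0.0045, "dz": 0.032, "finger_gap": 0}, {"dx": -0.008, "dy": 0.0045, "dz": 0.032, "finger_gap": 0}, {"dx": -0.012, "dy": 0.0045, "dz": 0.032, "finger_gap": 0}, {"dx": -0.016, "dy": 0.0045, "dz": 0.032, "finger_gap": 0}, {"dx": -0.02, "dy": 0.0045, "dz": 0.032, "finger_gap": 0}]' >/dev/null; python3 go.py 0,160,57
python3 steer.py '[{"dx": -0.005, "finger_gap": 0}, {"dx": -0.01, "finger_gap": 0}, {"dx": -0.015, "finger_gap": 0}, {"dx": -0.02, "finger_gap": 0}, {"dx": -0.025, "finger_gap": 0}, {"dx": -0.03, "finger_gap": 0}, {"dx": -0.035, "finger_gap": 0}, {"dx": -0.04, "finger_gap": 0}]' >/dev/null; python3 go.py 0,85,57
python3 - <<'E'
from h import *
st=np.load("rail.npy");ex=np.array([np.cos(st[2]),np.sin(st[2])]);ey=np.array([-ex[1],ex[0]])
r=cam("top");m,b=blobs(r["color"],(8,60,90),(25,200,255),500);p=max(b,key=lambda q:q[0])[3]
w=cast(r,p,.062)[:,:2]-st[:2];q=w@ey*1000;print("pallet y from",np.percentile(q,[0.5,99.5]).round(1), "x",np.percentile(w@ex*1000,[.5,99.5]).round(1))
E
```

```text
t 2.35 rail xyz mm [  4.8 237.1  64.2] yaw-err -0.0 F [-1.3  5.5  3.2]
0,160,57 -> [-0.0771 -0.0048  0.0069]
t 3.02 rail xyz mm [  4.8 197.7  64.2] yaw-err 0.04 F [-1.   6.   3.8]
0,85,57 -> [-0.1128 -0.0049  0.0068]
pallet y from [ 35.3 172.2] x [-58.5  59.4]
```

```bash
for i in 1 2; do python3 steer.py '[{"dx": -0.006, "finger_gap": 0}, {"dx": -0.012, "finger_gap": 0}, {"dx": -0.018, "finger_gap": 0}, {"dx": -0.024, "finger_gap": 0}, {"dx": -0.03, "finger_gap": 0}, {"dx": -0.036, "finger_gap": 0}, {"dx": -0.041, "finger_gap": 0}, {"dx": -0.045, "finger_gap": 0}]' >/dev/null; python3 go.py 0,85,57; done
cat > pal.py <<'E'
from h import *
st=np.load("rail.npy");ex=np.array([np.cos(st[2]),np.sin(st[2])]);ey=np.array([-ex[1],ex[0]])
r=cam("top");m,b=blobs(r["color"],(8,60,90),(25,200,255),300);p=max(b,key=lambda q:q[0])[3]
for z in(.062,.056):
    w=cast(r,p,z)[:,:2]-st[:2];q=w@ey*1000;print("z",z,"pallet y",np.percentile(q,[0.5,99.5]).round(1), "x",np.percentile(w@ex*1000,[.5,99.5]).round(1))
E
python3 pal.py
```

```text
t 3.73 rail xyz mm [  4.8 152.2  64.1] yaw-err 0.02 F [-1.5  6.1  4.7]
0,85,57 -> [-0.0672 -0.0048  0.0068]
t 4.4 rail xyz mm [  4.7 107.1  64. ] yaw-err 0.02 F [-1.1  6.1  4.7]
0,85,57 -> [-0.0222 -0.0047  0.0069]
z 0.062 pallet y [-54.7  80.3] x [-58.8  59.1]
z 0.056 pallet y [-54.8  81.1] x [-58.6  60. ]
```

```bash
python3 steer.py '[{"dx": -0.002, "finger_gap": 0}, {"dx": -0.004, "finger_gap": 0}, {"dx": -0.006, "finger_gap": 0}, {"dx": -0.008, "finger_gap": 0}, {"dx": -0.01, "finger_gap": 0}, {"dx": -0.012, "finger_gap": 0}, {"dx": -0.014, "finger_gap": 0}, {"dx": -0.016, "finger_gap": 0}]' >/dev/null; python3 go.py; python3 steer.py '[{"dx": -0.001, "finger_gap": 0}, {"dx": -0.002, "finger_gap": 0}, {"dx": -0.003, "finger_gap": 0}, {"dx": -0.004, "finger_gap": 0}]' >/dev/null; python3 go.py;python3 pal.py
```

```text
t 5.12 rail xyz mm [ 4.4 91.3 63.5] yaw-err 0.04 F [0.1 5.5 2.9]
t 5.45 rail xyz mm [ 3.9 86.6 63. ] yaw-err 0.01 F [-0.6  5.4  3.5]
z 0.062 pallet y [-74.9  58.6] x [-58.9  58.7]
z 0.056 pallet y [-75.1  59.2] x [-58.7  59.7]
```

```bash
for i in 1; do python3 steer.py '[{"dx": -0.001, "finger_gap": 0}, {"dx": -0.002, "finger_gap": 0}, {"dx": -0.002, "finger_gap": 0}]' >/dev/null; python3 go.py; python3 steer.py '[{"dx": -0.001, "finger_gap": 0}, {"dx": -0.002, "finger_gap": 0}, {"dx": -0.002, "finger_gap": 0}]' >/dev/null; python3 go.py; python3 pal.py; done
```

```text
t 5.75 rail xyz mm [ 3.9 86.  63. ] yaw-err 0.04 F [-2.2  7.7  3.4]
t 6.0 rail xyz mm [ 3.8 85.9 63. ] yaw-err 0.1 F [-2.6 11.   4.5]
z 0.062 pallet y [-75.5  57.1] x [-58.9  58.7]
z 0.056 pallet y [-75.7  57.8] x [-58.7  59.6]
```

The force climbs while the tool has stopped, so the pallet is against a notch wall. I back off and check that it dropped.

```bash
python3 steer.py '[{"dx": 0.006, "finger_gap": 0}, {"dx": 0.018, "finger_gap": 0}, {"dx": 0.03, "finger_gap": 0}, {"dx": 0.03, "dz": -0.03, "finger_gap": 0}, {"dx": 0.03, "dz": -0.06, "finger_gap": 0}, {"dx": 0.03, "dz": -0.09, "finger_gap": 0}, {"dx": 0.03, "dz": -0.09, "finger_gap": 0}, {"dx": 0.03, "dz": -0.09, "finger_gap": 0}]' >/dev/null; python3 go.py; python3 pal.py; python3 - <<'E'
from h import *
r=cam("scene");cv2.imwrite("pics/scene2.png",cv2.resize(r["color"][120:260,130:330],None,fx=4,fy=4,interpolation=cv2.INTER_CUBIC))
m,b=blobs(r["color"],(8,60,90),(25,200,255),300);p=max(b,key=lambda q:q[0])[3]
st=np.load("rail.npy");ex=np.array([np.cos(st[2]),np.sin(st[2])]);ey=np.array([-ex[1],ex[0]])
for z in(.062,.056):
    w=cast(r,p,z)[:,:2]-st[:2];print("scene z",z,"y",np.percentile(w@ey*1000,[.5,99.5]).round(1),"x",np.percentile(w@ex*1000,[.5,99.5]).round(1))
E
```

```text
t 6.72 rail xyz mm [  4.9 111.1 154.5] yaw-err -0.04 F [-0.4  0.2 -0.6]
z 0.062 pallet y [-75.4  72.5] x [-58.8  58.7]
z 0.056 pallet y [-75.6  73.3] x [-58.7  59.6]
scene z 0.062 y [-76.2  70.8] x [-67.1  50.2]
scene z 0.056 y [-74.7  73.5] x [-62.7  55.5]
```

View pics/scene2.png

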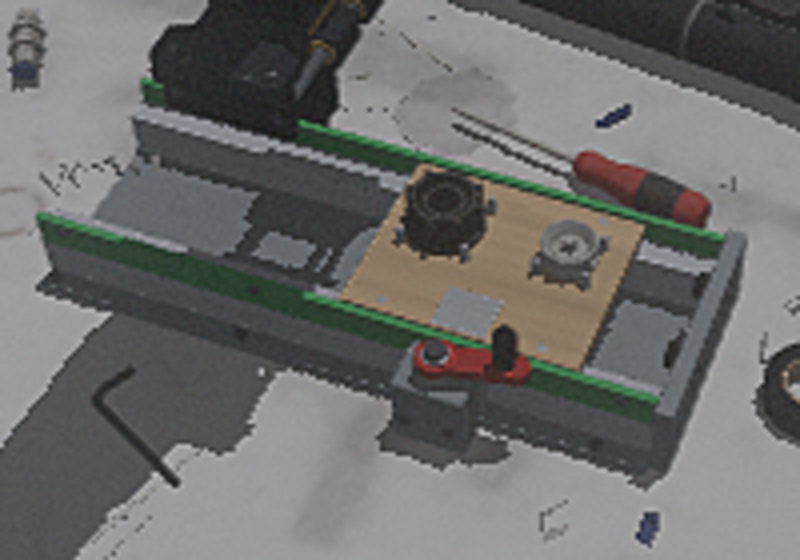

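The seating is confirmed: the pallet outline now matches z = 56 mm where it matched 62 mm before, and y ≈ -1 mm. The picture shows the top flush with the strips, both parts in their nests, and the latch open with its post at about (505,345). Next I go to the outer side of the post.

```bash
python3 steer.py '[{"dx": -0.022, "dy": -0.017, "finger_gap": 0}, {"dx": -0.044, "dy": -0.034, "finger_gap": 0}, {"dx": -0.066, "dy": -0.052, "finger_gap": 0}, {"dx": -0.088, "dy": -0.07, "finger_gap": 0}, {"dx": -0.11, "dy": -0.087, "finger_gap": 0}, {"dx": -0.13, "dy": -0.104, "finger_gap": 0}, {"dx": -0.149, "dy": -0.12, "finger_gap": 0}, {"dx": -0.149, "dy": -0.12, "finger_gap": 0}]' >/dev/null; python3 go.py -115,-38,90; python3 steer.py '[{"dz": 0.02, "finger_gap": 0}, {"dz": 0.04, "finger_gap": 0}, {"dz": 0.06, "finger_gap": 0}, {"dz": 0.065, "finger_gap": 0}, {"dz": 0.065, "finger_gap": 0}]' >/dev/null; python3 go.py -115,-38,90
python3 - <<'E'
from h import *
r=cam("scene");cv2.imwrite("pics/scene3.png",cv2.resize(r["color"][120:260,130:330],None,fx=4,fy=4,interpolation=cv2.INTER_CUBIC))
E
```

```text
t 7.48 rail xyz mm [-121.   -42.2  150.9] yaw-err -0.44 F [ 0.3 -0.4  0.1]
-115,-38,90 -> [0.0043 0.0062 0.0609]
t 7.9 rail xyz mm [-118.5  -37.1   85.1] yaw-err -0.03 F [ 0.1  0.5 -0.2]
-115,-38,90 -> [-0.0009  0.0035 -0.0049]
```

View pics/scene3.png

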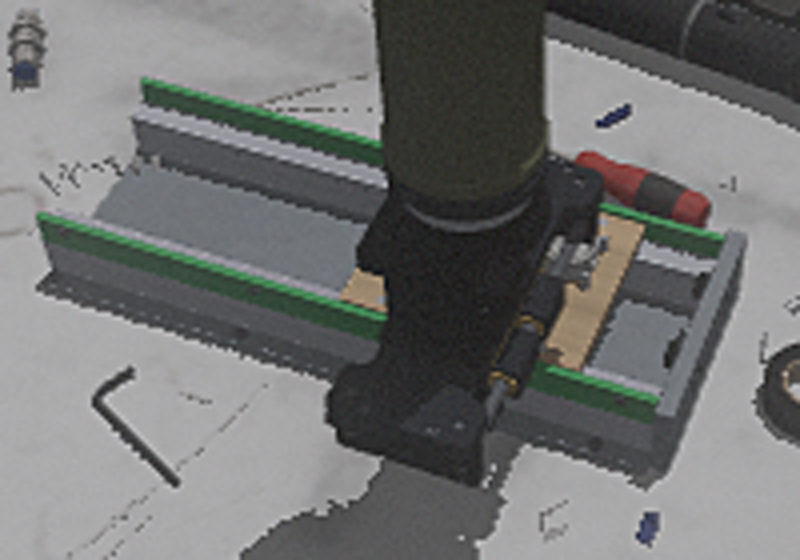

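The gripper hides the latch in this view, and it stands clear on the robot's side. I raise it 4 mm and sweep toward +x, watching the force.

```bash
python3 steer.py '[{"dz": -0.004, "finger_gap": 0}, {"dy": 0.005, "dz": -0.004, "finger_gap": 0}, {"dy": 0.01, "dz": -0.004, "finger_gap": 0}, {"dy": 0.014, "dz": -0.004, "finger_gap": 0}, {"dy": 0.018, "dz": -0.004, "finger_gap": 0}, {"dy": 0.022, "dz": -0.004, "finger_gap": 0}, {"dy": 0.026, "dz": -0.004, "finger_gap": 0}, {"dy": 0.03, "dz": -0.004, "finger_gap": 0}]' >/dev/null; python3 go.py;  python3 steer.py '[{"dy": 0.004, "finger_gap": 0}, {"dy": 0.008, "finger_gap": 0}, {"dy": 0.012, "finger_gap": 0}, {"dy": 0.016, "finger_gap": 0}, {"dy": 0.02, "finger_gap": 0}, {"dy": 0.024, "finger_gap": 0}, {"dy": 0.028, "finger_gap": 0}, {"dy": 0.031, "finger_gap": 0}]' >/dev/null; python3 go.py
python3 - <<'E'
from h import *
st=np.load("rail.npy");ex=np.array([np.cos(st[2]),np.sin(st[2])]);ey=np.array([-ex[1],ex[0]])
r=cam("top");cv2.imwrite("pics/top4.png",cv2.resize(r["color"][135:250,155:310],None,fx=4,fy=4,interpolation=cv2.INTER_CUBIC))
E
```

```text
t 8.62 rail xyz mm [-86.7 -37.5  91.3] yaw-err -0.04 F [-2.5  1.4  1. ]
t 9.28 rail xyz mm [-53.9 -38.3  92.1] yaw-err -0.05 F [ 0.7 -0.5 -0.6]
```

View pics/top4.png

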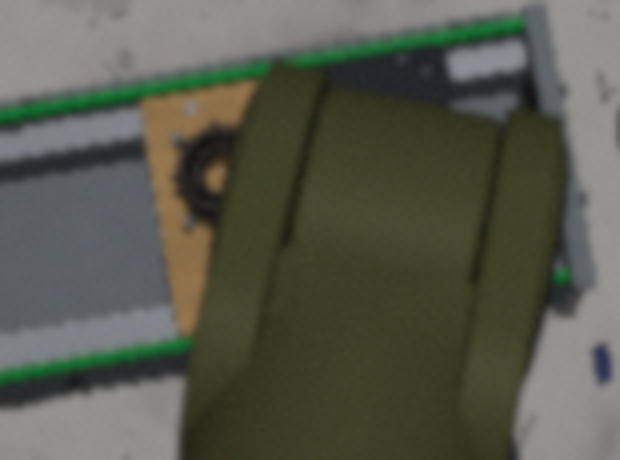

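The arm hides the latch here too. The force at t = 8.6 shows it was pushing the post, so I now push toward +y.

```bash
python3 steer.py '[{"dx": 0.003, "finger_gap": 0}, {"dx": 0.006, "finger_gap": 0}, {"dx": 0.009, "finger_gap": 0}, {"dx": 0.012, "finger_gap": 0}, {"dx": 0.015, "finger_gap": 0}, {"dx": 0.017, "finger_gap": 0}]' >/dev/null; python3 go.py;  python3 steer.py '[{"dx": 0.0015, "finger_gap": 0}, {"dx": 0.003, "finger_gap": 0}, {"dx": 0.0045, "finger_gap": 0}]' >/dev/null; python3 go.py
```

```text
t 9.83 rail xyz mm [-51.5 -22.7  93.5] yaw-err -0.09 F [ 0.8 -2.   1.1]
t 10.08 rail xyz mm [-55.6 -16.3  91.6] yaw-err -0.05 F [-0.4 -1.   0.7]
```

```bash
for i in 1 2; do python3 steer.py '[{"dx": 0.001, "finger_gap": 0}, {"dx": 0.002, "finger_gap": 0}, {"dx": 0.002, "finger_gap": 0}]' >/dev/null; python3 go.py; done
```

```text
t 10.33 rail xyz mm [-55.6 -15.8  91.6] yaw-err -0.08 F [ 1.6 -3.9  1.2]
t 10.58 rail xyz mm [-55.6 -15.6  91.7] yaw-err -0.15 F [ 3.4 -7.1 -0.6]
```

The tool has stopped at y ≈ -16 mm with the force rising, which is the latch stop. I retreat and verify.

```bash
python3 steer.py '[{"dx": -0.006, "finger_gap": 0}, {"dx": -0.014, "finger_gap": 0}, {"dx": -0.014, "dz": -0.03, "finger_gap": 0}, {"dx": -0.014, "dz": -0.06, "finger_gap": 0}, {"dx": -0.014, "dz": -0.1, "finger_gap": 0}, {"dx": -0.014, "dz": -0.13, "finger_gap": 0}, {"dx": -0.014, "dz": -0.15, "finger_gap": 0}, {"dx": -0.014, "dz": -0.15, "finger_gap": 0}]' >/dev/null; python3 go.py; python3 steer.py '[{"dx": 0.035, "finger_gap": 0}, {"dx": 0.07, "finger_gap": 0}, {"dx": 0.105, "finger_gap": 0}, {"dx": 0.14, "finger_gap": 0}, {"dx": 0.175, "finger_gap": 0}, {"dx": 0.21, "finger_gap": 0}, {"dx": 0.23, "finger_gap": 0}, {"dx": 0.23, "finger_gap": 0}]' >/dev/null; python3 go.py
python3 - <<'E'
from h import *
r=cam("scene");cv2.imwrite("pics/scene5.png",cv2.resize(r["color"][120:260,130:330],None,fx=4,fy=4,interpolation=cv2.INTER_CUBIC))
r=cam("top");cv2.imwrite("pics/top5.png",cv2.resize(r["color"][135:250,155:310],None,fx=4,fy=4,interpolation=cv2.INTER_CUBIC))
E
python3 pal.py
```

```text
t 11.25 rail xyz mm [-53.3 -26.6 246.4] yaw-err -0.01 F [ 0.3 -0.3  0.1]
t 11.92 rail xyz mm [-56.9 210.4 240.1] yaw-err 0.51 F [-0.7  0.8  0. ]
z 0.062 pallet y [-75.4  72.5] x [-58.8  58.7]
z 0.056 pallet y [-75.6  73.2] x [-58.7  59.6]
```

View pics/scene5.png

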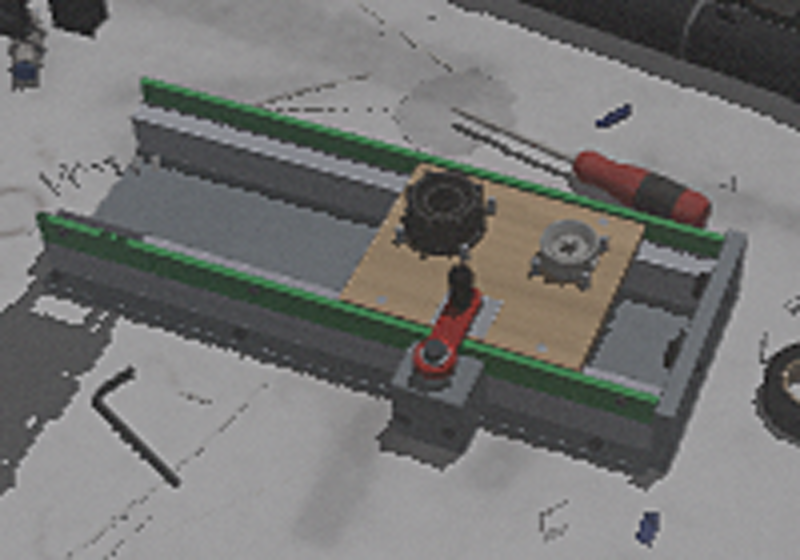

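View pics/top5.png

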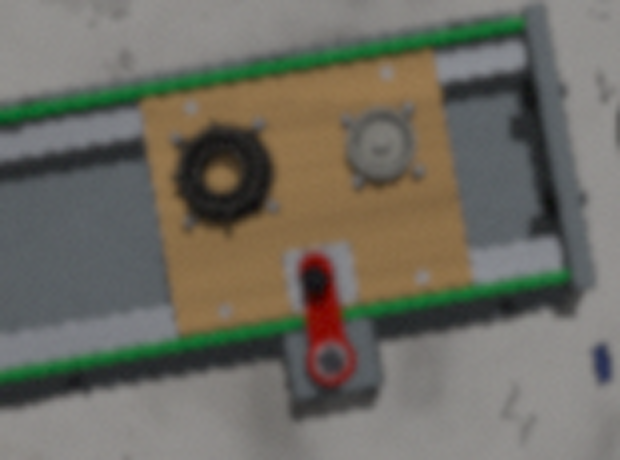

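The latch lies straight across the pallet, from the pivot at top crop (331,360) to the nose at (315,260), square to the strips. The pallet is seated, the parts are in their nests and the robot is clear, so I hand it in.

```bash
python3 -c "
from cell import env
print(env.sign_off())"
```

```text
the job is handed in; nothing more can be done
None
```

The job is handed in: by the camera views the pallet is seated in the notches, the latch is fully across it, both parts are in their nests, and the arm is clear; the sign-off returned no verdict.

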